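# Rack the stripped pump parts in reverse order and close the hold-down bar

### The job

The four fuel pump parts stand in a row on saucers in the order they came off the engine. Move them to the four-pocket wash rack in reverse, one upright and flat in each pocket and never tipped over: the part at the bench vise end of the row goes in the pocket next to the rack's post, the next one beside it, and so on, so that the part farthest from the vise ends in the pocket farthest from the post. If the rack's hold-down bar is in the way, swing it clear by its knob before loading, and at the end swing it fully closed over the row.

Things in the scene. Friction and masses are not known exactly. Their poses are not given: they have to be found in the camera images.
- barrel: pump barrel: upright steel cylinder 32 mm across up to 48 mm, with a 36 mm wide, 8 mm high foot flange and a thinner 18 mm spigot on top up to 62 mm and a dark bore in it; loose, 0.13 to 0.35 kg. Origin: centre of its underside, z up its axis. Grip it from above 32 to 40 mm above the underside.
- hex_plug: hexagon plug: steel hexagon foot 31 mm across flats and 18 mm high, with a round stem 22 mm across up to 56 mm; loose, 0.13 to 0.35 kg. Origin: centre of its underside, z up its axis. Grip it from above 32 to 40 mm above the underside.
- sleeve: sleeve: plain upright steel tube, 36 mm outside, 24 mm bore, 42 mm tall; loose, 0.13 to 0.35 kg. Origin: centre of its underside, z up its axis. Grip it from above 32 to 40 mm above the underside.
- tappet: mushroom tappet: steel stem 26 mm across up to 30 mm, then a flat-topped head 36 mm across from 31 to 54 mm; loose, 0.13 to 0.35 kg. Origin: centre of its underside, z up its axis. Grip it from above 32 to 40 mm above the underside.
- saucer_barrel: fixed round dark steel saucer, 51 mm across, rim 9 mm high, floor 4 mm above its origin (centre of its underside, on the bench); the barrel starts in it. Four like saucers stand in a row 60 to 85 mm apart, the vise end at large y; which part stands where varies. A big fixed piston (262 mm wide, 322 mm tall, centre x 0.61, y 0.18) stands between them and the rack.
- saucer_hex_plug: fixed round dark steel saucer, 51 mm across, rim 9 mm high, floor 4 mm above its origin (centre of its underside, on the bench); the hex_plug starts in it. Four like saucers stand in a row 60 to 85 mm apart, the vise end at large y; which part stands where varies. A big fixed piston (262 mm wide, 322 mm tall, centre x 0.61, y 0.18) stands between them and the rack.
- saucer_sleeve: fixed round dark steel saucer, 51 mm across, rim 9 mm high, floor 4 mm above its origin (centre of its underside, on the bench); the sleeve starts in it. Four like saucers stand in a row 60 to 85 mm apart, the vise end at large y; which part stands where varies. A big fixed piston (262 mm wide, 322 mm tall, centre x 0.61, y 0.18) stands between them and the rack.
- saucer_tappet: fixed round dark steel saucer, 51 mm across, rim 9 mm high, floor 4 mm above its origin (centre of its underside, on the bench); the tappet starts in it. Four like saucers stand in a row 60 to 85 mm apart, the vise end at large y; which part stands where varies. A big fixed piston (262 mm wide, 322 mm tall, centre x 0.61, y 0.18) stands between them and the rack.
- wash_rack: fixed steel rack, 286x60 mm, on four feet; place and yaw vary. Origin: on the bench under the middle of its row of 4 pockets; x along the row, away from the post; z up. Pocket centres x = -84, -28, 28, 84 mm, y = 0; floors 55 mm above the bench, 52x52 mm inside, walls 7 mm high. Post 20 mm thick at x = -145 mm, y = 0 carries the hold-down bar.
- hold_bar (a joint): level steel bar, 258x18 mm, 121 to 133 mm above the bench, turning on the post; 90 mm from the post's axis it has a round black upright knob, 16 mm thick, top 168 mm above the bench. rad: 0 closed (along rack x, over the row), clockwise from above to 1.55 fully open (along rack -y). Starts anywhere; stays where left; needs about 1 N at the knob.

How it is judged:
By the outcome, as a careful person would: the job done as asked, in the order asked, and still so for the second after the job is handed in, with the robot touching nothing.
It also fails if it takes over 149 s, if anything falls off the work surface, if the arm or the gripper's body presses on something with over 40 N, if the wrist force passes 120 N, or if a joint passes its speed limit or range.

### The arm

A 7-joint arm with a two-finger parallel gripper is mounted at the origin on a cart in front of the work surface, level with it; the furniture and walls round the work are solid. World frame = base frame: x ahead of the robot, y to its left, z up, the work surface at z = 0. Lengths are in m, angles in rad, forces in N, time in s.
With the tool pointing down it reaches from about 0.425 to 0.925 m from the base axis. Payload 6.8 kg.
Tool frame: the origin (TCP) lies between the finger pads; the fingertips stand manip.finger_overhang ahead of it and the grasp point (between the pads) is the TCP (manip.finger_overhang is the distance from the TCP to the fingertips, in m); z points along the fingers, y is the line along which they close (so a half turn about z gives the same grasp; the last joint's range is limited). The gripper opens to 88 mm and grips with 3 to 60 N. Pads are 20 mm wide; open, the fingers measure 115 mm over their backs; the gripper's body (75 mm by 178 mm) begins 61 mm behind the grasp point.
Start: joints at [1.021, 0.477, 0.022, 1.555, -0.011, 1.109, -0.083], TCP at [0.289, -0.61, 0.242] pointing down, gripper open.
Joint ranges: [-2.96, 2.96], [-0.34, 2.1], [-1.41, 1.46], [0.24, 2.44], [-1.37, 4.51], [0.17, 1.92], [-2.96, 2.96]. Speed limits (rad/s): [2.39, 2.39, 3.14, 3.14, 3.14, 3.14, 3.14].

### API

Orientations are given as a rotation vector (axis times angle).
In Python, from station import manip gives the robot as it stands.
- The arm moves only by the shell command python3 -m pendant 'ROWS' [OPENING] [FORCE]. ROWS is JSON, one flat list of numbers, 4 for each row, row after row: the shift along the world's x, y, z in cm, then the turn about the world's z in degrees. In form: [x, y, z, twist, x, y, z, twist, ...]. A call has 1 to 5 rows; each row shifts and turns the commanded pose from where the row before left it; what a row does not reach is not made up. A row lasts 1/10 s, in which the tool goes at most 50 mm and 8.59 degrees, less where a joint would pass 70% of its speed; a pose out of reach is approached as far as the arm can. A call with a gripper value outside its range is refused whole. OPENING is the opening, from 0 (shut) to 1 (fully open), set as the call begins (- or left out, the last holds). The fingers move at their own pace and stop on an object; FORCE is the grip in N (left out, the last holds). Time passes only in rows, so rows that do not move let the fingers close. It gives the time, the measured TCP pose, the force, the opening and the grip force at its end, in the units of the state.
- manip.sense(): the state, without advancing time (a new reading comes with each control period).
- manip.get_image(name): name is "scene" or "top" or "wrist"; returns a dict with "frame" (480x640x3 uint8, red, green, blue), "intrinsics" (3x3 intrinsics, pixels), "view" (4x4, takes a point from world to camera coordinates). Camera axes: x right, y up, looking along -z (the intrinsics and any distortion apply to the point x, -y, -z); pixel columns grow to the right and rows downward; lengths in m; the calibration is good to about 2 mm. A picture is of the moment at which its call begins. There is no depth.
- manip.job_done(): hands the job in; it is judged then, once.
The state is a dict: "clock": time; "joint_positions": joint angles; "dq": joint speeds; "effort": joint torques, N m; "tcp_pos": TCP position; "tool_rot": TCP orientation; "ft_force": force on the tool from outside, world axes, zero at the start; "wrist_torque": the same for the moment, N m; "opening": opening from 0.0 (shut) to 1.0 (fully open); "finger_force": force on a finger pad.
Only numpy, scipy, OpenCV 4.12 (cv2) and the standard library are available. Lean on these libraries where they do the work, as an engineer would, in place of code of your own. Each camera call takes 0.05 s, during which the arm holds its last target. There are 200 camera calls.

## Working session

There is one attempt and no reset: what is moved stays moved. The work goes in short steps, Python scripts to look and compute and a shell command to move; the robot and the scene stay as the last step left them, time stands still between calls to the robot, and variables do not carry over. Pictures are saved under pics/ and viewed, at most 14 in all, crops included, and the job is handed in when it is done.

```bash
ls; mkdir -p pics; cat > h.py <<'E'
import numpy as np, cv2
from station import manip
def snap(n,f):
    d=manip.get_image(n); cv2.imwrite('pics/'+f+'.png',d['frame'][:,:,::-1]); np.savez('pics/'+f,K=d['intrinsics'],V=d['view']); return d
def load(f):
    z=np.load('pics/'+f+'.npz'); return z['K'],z['V']
def ray(f,u,v,z):
    K,V=load(f); p=np.linalg.solve(K,[u,v,1]); c=np.array([p[0],-p[1],-1]); R=V[:3,:3]; o=-R.T@V[:3,3]; w=R.T@c
    return o+w*(z-o[2])/w[2]
def proj(f,P):
    K,V=load(f); c=V[:3,:3]@np.array(P)+V[:3,3]; q=K@[c[0],-c[1],-c[2]]; return q[:2]/q[2]
E
python3 - <<'E'
from h import *
for n in ['scene','top','wrist']:
    snap(n,n+'0'); K,V=load(n+'0'); print(n,K.round(1).tolist(),(-V[:3,:3].T@V[:3,3]).round(3))
print(manip.finger_overhang,manip.sense())
print([x for x in dir(manip) if x[0]!='_'])
E
```

```text
pics
scene [[532.9, 0.0, 327.7], [0.0, 532.9, 240.9], [0.0, 0.0, 1.0]] [-0.105  0.747  0.857]
top [[459.7, 0.0, 318.6], [0.0, 459.7, 236.1], [0.0, 0.0, 1.0]] [ 0.269 -0.012  1.169]
wrist [[418.3, 0.0, 321.5], [0.0, 418.3, 238.0], [0.0, 0.0, 1.0]] [ 0.347 -0.582  0.384]
0.019 {'clock': 0.15, 'joint_positions': array([ 1.02087852,  0.47760951,  0.02232977,  1.55617228, -0.01148023,
        1.10929376, -0.08307056]), 'dq': array([-0.00166015, -0.00313812,  0.00109606, -0.00111718,  0.00109355,
       -0.00135398, -0.00019398]), 'effort': array([ 2.68347787e-03, -5.83286870e+01,  1.53650522e+00, -2.72872174e+01,
       -5.42786799e-02,  1.45162732e-02,  6.95831113e-05]), 'tcp_pos': array([ 0.28844279, -0.60980627,  0.24092719]), 'tool_rot': array([-3.06395928e+00, -6.88200705e-01,  6.23533298e-04]), 'ft_force': array([-0.56845571,  0.27277597, -0.04698298]), 'wrist_torque': array([ 0.00102452, -0.02742951,  0.03292988]), 'finger_force': 0.0, 'opening': 0.9997867397028222}
['IKError', 'finger_overhang', 'get_image', 'job_done', 'sense']
```

View pics/scene0.png

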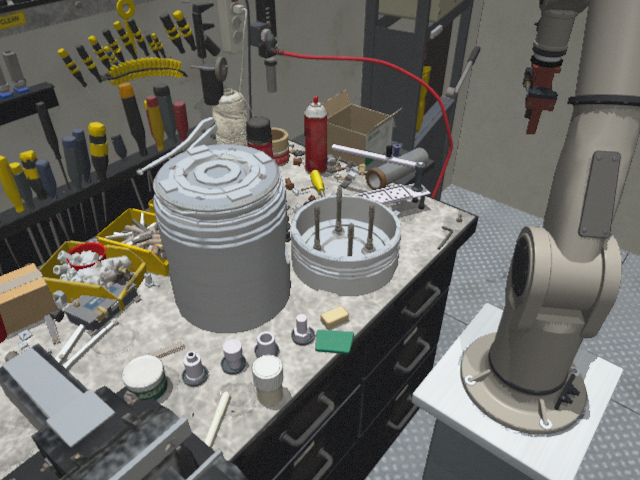

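View pics/top0.png

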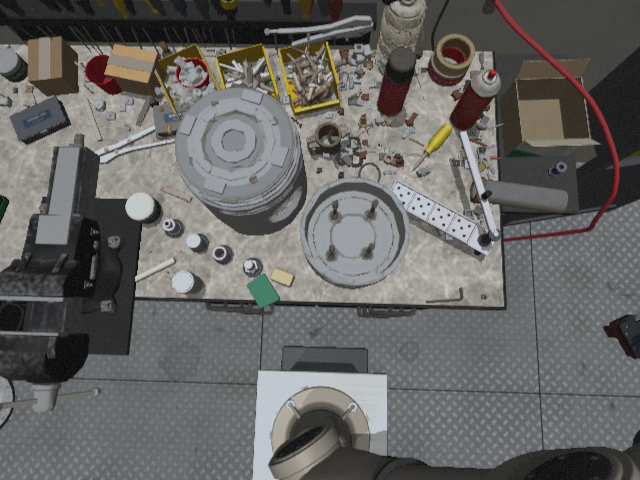

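```bash
python3 - <<'E'
import cv2
a=cv2.imread('pics/top0.png')
A=cv2.resize(a[205:285,150:290],None,fx=5.5,fy=5.5,interpolation=cv2.INTER_CUBIC)
B=cv2.resize(a[120:260,380:520],None,fx=4.2,fy=4.2,interpolation=cv2.INTER_CUBIC)
cv2.imwrite('pics/cA.png',A);cv2.imwrite('pics/cB.png',B)
E
```

```text
(no output)
```

View pics/cA.png

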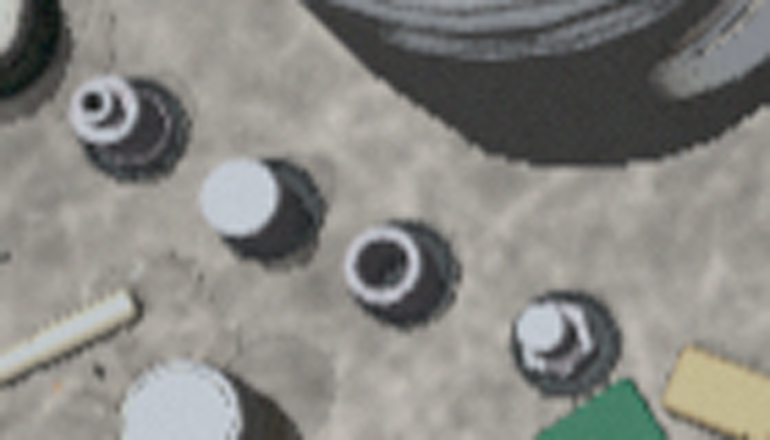

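View pics/cB.png

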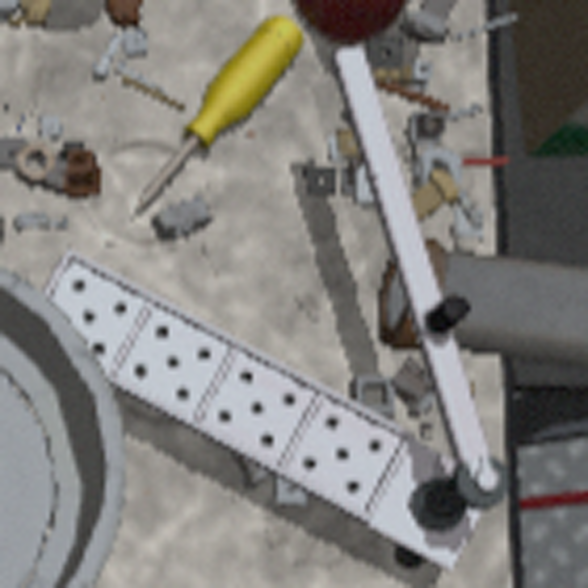

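```bash
python3 - <<'E'
from h import *
def a(c,z): return ray('top0',(c[0]+.5)/5.5-.5+150,(c[1]+.5)/5.5-.5+205,z)
def b(c,z): return ray('top0',(c[0]+.5)/4.2-.5+380,(c[1]+.5)/4.2-.5+120,z)
for n,t,z,s in [('barrel',(103,108),.066,(136,130)),('tappet',(240,198),.058,(272,213)),('sleeve',(382,265),.046,(405,273)),('hex',(546,333),.06,(567,343))]:
    print(n,a(t,z).round(4),a(s,.009).round(4))
P=[b(c,.055)[:2] for c in [(342,454),(257,408),(173,362),(88,317)]]
P=np.array(P);print(P.round(4),np.linalg.norm(np.diff(P,axis=0),axis=1))
m=P.mean(0);d=(P[3]-P[0]);d/=np.linalg.norm(d);print('ctr',m,'yaw',np.degrees(np.arctan2(d[1],d[0])),'post',m-.145*d,'p',[(m+x*d).round(4) for x in (-.084,-.028,.028,.084)])
k=b((455,305),.168)[:2];r=k-(m-.145*d);print('knob',k,np.linalg.norm(r),np.degrees(np.arctan2(r[1],r[0])))
e=b((350,55),.133)[:2]-(m-.145*d);print(np.degrees(np.arctan2(e[1],e[0])))
E
```

```text
barrel [0.4992 0.3876 0.066 ] [0.5009 0.3917 0.009 ]
tappet [0.4611 0.3249 0.058 ] [0.4628 0.3242 0.009 ]
sleeve [0.4341 0.2617 0.046 ] [0.4361 0.2597 0.009 ]
hex [0.4035 0.1833 0.06  ] [0.4053 0.1823 0.009 ]
[[ 0.5101 -0.334 ]
 [ 0.5366 -0.2851]
 [ 0.5634 -0.2362]
 [ 0.5899 -0.1862]] [0.05564343 0.05574235 0.05658146]
ctr [ 0.55000405 -0.2604038 ] yaw 61.6415845516553 post [ 0.48113113 -0.38800286] p [array([ 0.5101, -0.3343]), array([ 0.5367, -0.285 ]), array([ 0.5633, -0.2358]), array([ 0.5899, -0.1865])]
knob [ 0.56835278 -0.36370065] 0.09054398756864522 15.569210059394347
14.986123212686532
```

```bash
python3 - <<'E'
import cv2
a=cv2.imread('pics/scene0.png')
cv2.imwrite('pics/cC.png',cv2.resize(a[120:300,270:480],None,fx=3.3,fy=3.3,interpolation=cv2.INTER_CUBIC))
from h import *
for z in (.06,.08,.1,.12):
    print(z,[ray('top0',u,v,z)[:2].round(3).tolist() for u,v in ((408,225),(301,232),(355,180),(355,285))])
E
```

```text
0.06 [[0.513, -0.203], [0.489, 0.059], [0.625, -0.072], [0.362, -0.075]]
0.08 [[0.508, -0.2], [0.485, 0.058], [0.619, -0.071], [0.36, -0.074]]
0.1 [[0.504, -0.196], [0.481, 0.057], [0.612, -0.07], [0.359, -0.073]]
0.12 [[0.5, -0.193], [0.477, 0.055], [0.606, -0.068], [0.357, -0.072]]
```

View pics/cC.png

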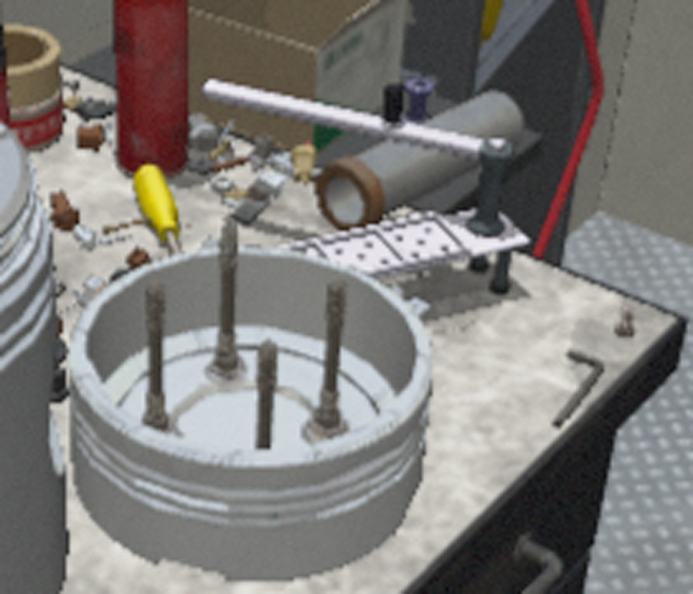

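```bash
python3 - <<'E'
from h import *
b=ray('scene0',345.8,295,0);print(b)
for z in(.06,.08,.1,.12): print(z,ray('scene0',345.8,261,z).round(3),ray('scene0',401,233.6,z).round(3),ray('scene0',291,228,z).round(3))
def tri(a,c):
    L=[]
    for f,(u,v) in (('top0',a),('scene0',c)):
        p=ray(f,u,v,0);q=ray(f,u,v,.2);L.append((p,q-p))
    (p,d),(q,e)=L;s=np.linalg.lstsq(np.c_[d,-e],q-p,rcond=None)[0];print((p+s[0]*d).round(3),(q+s[1]*e).round(3))
tri((373,203),(339,188)); tri((370,259),(372,206)); tri((334,205),(317,206))
E
```

```text
[0.40965627 0.02621295 0.        ]
0.06 [ 0.441 -0.012  0.06 ] [ 0.399 -0.182  0.06 ] [ 0.623 -0.026  0.06 ]
0.08 [0.428 0.007 0.08 ] [ 0.387 -0.158  0.08 ] [ 0.605 -0.007  0.08 ]
0.1 [0.414 0.026 0.1  ] [ 0.374 -0.135  0.1  ] [0.587 0.012 0.1  ]
0.12 [0.4   0.045 0.12 ] [ 0.361 -0.112  0.12 ] [0.568 0.032 0.12 ]
[ 0.536 -0.106  0.173] [ 0.537 -0.106  0.174]
[ 0.41  -0.1    0.176] [ 0.43  -0.089  0.178]
[ 0.53 -0.02  0.17] [ 0.532 -0.018  0.17 ]
```

```bash
python3 -m pendant '[3.1,3.3,0,-2.8,3.1,3.3,0,-2.8,3.1,3.3,0,-2.8,3.1,3.3,0,-2.8,3.1,3.3,0,-2.8]' 0 20;  python3 -m pendant '[3.1,3.3,0,-2.8,3.1,3.3,0,-2.8,3.1,3.3,0,-2.8,3.1,3.1,0,-2.8,0,0,0,0]'; python3 - <<'E'
from h import *
from scipy.spatial.transform import Rotation as R
import numpy as np
s=manip.sense(); m=R.from_rotvec(s['tool_rot']).as_matrix(); print(s['tcp_pos'].round(4),np.degrees(np.arctan2(m[1,1],m[0,1])),s['joint_positions'].round(2))
for z in (.03,.06): print(ray('top0',142,207,z),ray('top0',158,207,z),ray('top0',183,282,z))
E
```

```text
clock: 0.65
tcp_pos: [0.4445, -0.4436, 0.2415]
tool_rot: [-3.126, -0.306, 0.0]
ft_force: [0.5, 0.2, -0.2]
opening: 0.583
finger_force: 0.0
clock: 1.15
tcp_pos: [0.5728, -0.3073, 0.2411]
tool_rot: [-3.137, -0.019, -0.003]
ft_force: [0.1, 0.7, -0.4]
opening: 0.128
finger_force: 0.0
[ 0.5728 -0.3073  0.2411] -89.32106819058616 [ 0.41  0.44 -0.01  1.62 -0.    1.09 -1.16]
[0.55035685 0.47296383 0.03      ] [0.55131786 0.43149566 0.03      ] [0.36072362 0.3506766  0.03      ]
[0.54293866 0.46017576 0.06      ] [0.54387435 0.41980006 0.06      ] [0.3583013  0.34111017 0.06      ]
```

```bash
python3 -m pendant '[0,0,-3,0,0,0,-3,0,0,0,-1.7,0,0,0,0,0]'
```

```text
clock: 1.55
tcp_pos: [0.5654, -0.3146, 0.1615]
tool_rot: [-3.139, -0.003, 0.009]
ft_force: [-1.5, -0.1, -0.2]
opening: 0.005
finger_force: 0.0
```

```bash
python3 -m pendant '[0.1,-1.5,0.2,0,0.1,-1,0,0,0,-1,0,0,0,-1,0,0,0,-1,0,0]'; python3 -m pendant '[0,-1,0,0,0,-1,0,0,0,-0.8,0,0,0,-0.8,0,0,0,0,0,0]'; python3 - <<'E'
from h import *
snap('top','top1');a=cv2.imread('pics/top1.png')
cv2.imwrite('pics/cD.png',cv2.resize(a[120:280,380:540],None,fx=3,fy=3,interpolation=cv2.INTER_CUBIC))
E
```

```text
clock: 2.05
tcp_pos: [0.57, -0.3711, 0.1673]
tool_rot: [3.141, 0.003, 0.002]
ft_force: [0.8, 1.7, 1.1]
opening: 0.005
finger_force: 0.7
clock: 2.55
tcp_pos: [0.5689, -0.4082, 0.1664]
tool_rot: [3.14, 0.0, -0.001]
ft_force: [-0.4, -0.5, 0.5]
opening: 0.005
finger_force: 0.0
```

View pics/cD.png

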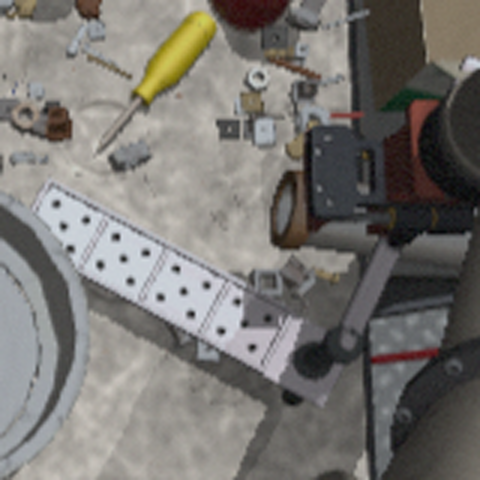

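```bash
python3 -m pendant '[0,0.6,3.6,0,-0.9,2,3,5,-0.9,3.1,1.8,8.2,-0.9,3.1,0,8.2,-0.9,3.1,0,8.2]' 0.6 25; python3 -m pendant '[-0.9,3.1,0,8.2,-0.9,3.1,0,8.2,-0.9,3.1,0,8.2,-0.9,3.1,0,8.2,-0.9,3.1,0,8.2]'; python3 -m pendant '[-0.9,3.1,0,8.2,-0.9,3.1,0,8.2,-0.9,3.1,0,8.2,-0.9,3.1,0,8.2,-0.9,3.1,0,8.2]'; python3 -m pendant '[-0.9,3.1,0,8.2,-0.9,3.1,0,8.2,-0.9,3.1,0,8.2,-0.6,3.1,0,8.2,0,0,0,0]'; python3 - <<'E'
from h import *
from scipy.spatial.transform import Rotation as R
s=manip.sense(); m=R.from_rotvec(s['tool_rot']).as_matrix(); print(s['tcp_pos'].round(4),np.degrees(np.arctan2(m[1,1],m[0,1])),s['joint_positions'].round(2))
E
```

```text
clock: 3.1
tcp_pos: [0.5339, -0.286, 0.2519]
tool_rot: [3.032, 0.815, 0.003]
ft_force: [-0.1, 0.3, 0.3]
opening: 0.42
finger_force: 0.0
clock: 3.6
tcp_pos: [0.4884, -0.1308, 0.2511]
tool_rot: [2.555, 1.826, 0.001]
ft_force: [0.3, 1.1, -0.0]
opening: 0.596
finger_force: 0.0
clock: 4.1
tcp_pos: [0.4433, 0.0243, 0.2511]
tool_rot: [1.754, 2.605, 0.001]
ft_force: [1.6, 0.4, 0.0]
opening: 0.601
finger_force: 0.0
clock: 4.6
tcp_pos: [0.4097, 0.1512, 0.2514]
tool_rot: [0.942, 2.996, 0.004]
ft_force: [0.5, -0.1, 0.1]
opening: 0.6
finger_force: 0.0
[0.4097 0.1512 0.2514] 55.101145176814086 [ 0.17  0.12 -0.7   2.05  0.09  1.    0.38]
```

```bash
python3 -m pendant '[-0.3,1.6,0,5,-0.25,1.55,0,5,0,0,-4.5,0,0,0,-4.5,0,0,0,0,0]'; python3 - <<'E'
from h import *
snap('wrist','wr1'); s=manip.sense()
print(s['tcp_pos'],[proj('wr1',p).round(0).tolist() for p in [(.4044,.1828,.06),(.4044,.1828,.009),(.435,.2607,.046),(.462,.3245,.058)]])
E
```

```text
clock: 5.1
tcp_pos: [0.4021, 0.176, 0.1566]
tool_rot: [-0.692, -3.057, 0.008]
ft_force: [0.1, -0.6, -0.4]
opening: 0.597
finger_force: 0.0
[0.40366447 0.17717127 0.1593046 ] [[336.0, 248.0], [334.0, 229.0], [470.0, 233.0], [594.0, 233.0]]
```

View pics/wr1.png

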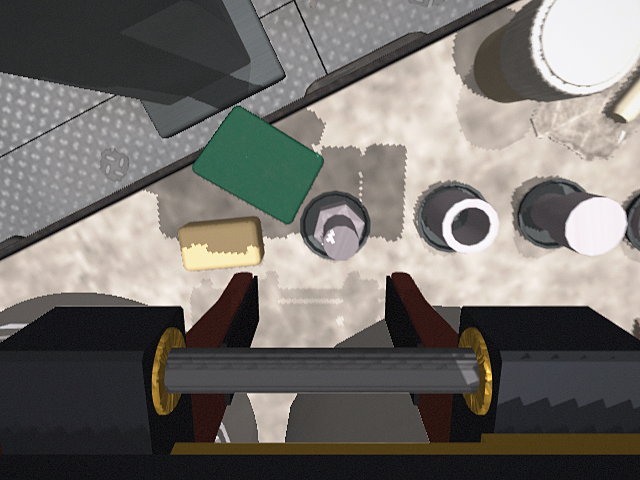

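```bash
python3 - <<'E'
from h import *
for n,u,v,z in [('hex',341,240,.06),('hexs',335,225,.009),('sl',470,224,.046),('sls',457,217,.009),('ta',596,225,.058)]: print(n,ray('wr1',u,v,z).round(4))
s=manip.sense();print(s['tcp_pos'],s['dq'].round(3))
E
```

```text
hex [0.4011 0.1875 0.06  ]
hexs [0.4018 0.1848 0.009 ]
sl [0.4295 0.2629 0.046 ]
sls [0.4335 0.265  0.009 ]
ta [0.4578 0.3267 0.058 ]
[0.40366447 0.17717127 0.1593046 ] [ 0.013 -0.057 -0.021 -0.063 -0.024  0.023  0.021]
```

```bash
python3 -m pendant '[0,0.3,-4,0,0,0,-4,0,0,0,-1,0,0,0,0,0,0,0,0,0]'; python3 - <<'E'
from h import *
from scipy.spatial.transform import Rotation as R
s=manip.sense(); m=R.from_rotvec(s['tool_rot']).as_matrix(); print(s['tcp_pos'].round(4),np.degrees(np.arctan2(m[1,1],m[0,1])),s['joint_positions'].round(2))
snap('wrist','wr2');s=manip.sense();print(s['tcp_pos'])
print(proj('wr2',(.4035,.1838,.06)),proj('wr2',s['tcp_pos']))
E
```

```text
clock: 5.65
tcp_pos: [0.4066, 0.182, 0.0727]
tool_rot: [0.693, 3.061, 0.002]
ft_force: [0.2, 0.4, 0.6]
opening: 0.603
finger_force: 0.0
[0.4066 0.182  0.0727] 64.48347746421595 [-0.04  0.43 -0.62  2.19  0.43  0.63  0.16]
[0.40672256 0.18199101 0.07281703]
[324.65228389 296.45266316] [324.32516714 318.99866024]
```

View pics/wr2.png

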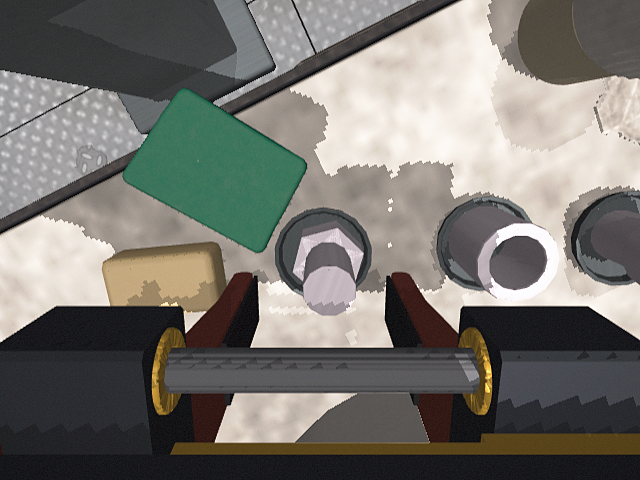

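```bash
python3 - <<'E'
from h import *
for n,u,v,z in [('hex',330,290,.06),('hexs',323,251,.009),('sl',517,263,.046),('sls',485,242,.009)]: print(n,ray('wr2',u,v,z).round(4))
E
```

```text
hex [0.4019 0.1869 0.06  ]
hexs [0.3996 0.1853 0.009 ]
sl [0.4303 0.2617 0.046 ]
sls [0.431 0.262 0.009]
```

```bash
python3 -m pendant '[-0.4,0.4,-0.9,0,0,0,-1,0,0,0,-0.9,0,0,0,0,0]'; python3 -m pendant '[0,0,0,0,0,0,0,0,0,0,0,0]' 0 25; python3 -m pendant '[0,0,0,0,0,0,0,0]'
```

```text
clock: 6.1
tcp_pos: [0.4009, 0.1849, 0.0421]
tool_rot: [-0.693, -3.063, 0.001]
ft_force: [0.6, -0.8, -0.4]
opening: 0.598
finger_force: 0.0
clock: 6.4
tcp_pos: [0.4014, 0.1854, 0.0429]
tool_rot: [0.693, 3.064, 0.001]
ft_force: [-0.4, 0.0, 0.6]
opening: 0.362
finger_force: 0.0
clock: 6.6
tcp_pos: [0.4015, 0.1857, 0.0429]
tool_rot: [0.693, 3.064, 0.001]
ft_force: [-0.1, -0.4, 0.8]
opening: 0.234
finger_force: 25.0
```

```bash
python3 -m pendant '[0,0,2,0,0,0,4.3,0,0,0,4.8,0,0,0,4.8,0,0,-2,4.8,0]'; python3 -m pendant '[0,-4,0.8,0,0,-4,0,0,0,-4,0,-1,0,-4,0,-1,1,-4,0,-1]';python3 -m pendant '[3.6,-3,0,0,3.6,-3,0,0,3.6,-3,0,0,3.6,-3,0,0,3,-3,0,0]'; python3 -m pendant '[0,0,0,0,0,0,0,0]'; cat >> h.py <<'E'
from scipy.spatial.transform import Rotation as R
def st():
    s=manip.sense(); m=R.from_rotvec(s['tool_rot']).as_matrix(); print(s['tcp_pos'].round(4),np.degrees(np.arctan2(m[1,1],m[0,1])).round(1),s['joint_positions'].round(2),s['clock'],s['finger_force'],s['opening'])
E
python3 -c 'from h import *;snap("wrist","wr3");st();print(proj("wr3",(.5899,-.1865,.055)),proj("wr3",(.5633,-.2358,.055)))'
```

```text
clock: 7.1
tcp_pos: [0.4004, 0.1678, 0.2499]
tool_rot: [-0.687, -3.065, -0.003]
ft_force: [2.0, -1.2, -0.9]
opening: 0.234
finger_force: 25.0
clock: 7.6
tcp_pos: [0.4095, -0.0356, 0.2557]
tool_rot: [-0.774, -3.044, 0.002]
ft_force: [1.6, 0.3, -1.9]
opening: 0.237
finger_force: 25.0
clock: 8.1
tcp_pos: [0.5862, -0.1852, 0.255]
tool_rot: [-0.773, -3.044, -0.0]
ft_force: [0.5, -0.7, -0.7]
opening: 0.236
finger_force: 25.0
clock: 8.3
tcp_pos: [0.5846, -0.1842, 0.2546]
tool_rot: [-0.774, -3.042, -0.001]
ft_force: [-0.9, 0.3, -1.5]
opening: 0.235
finger_force: 25.0
[ 0.5843 -0.1831  0.255 ] 61.5 [ 0.54  0.4  -0.45  1.67  0.19  1.11  1.12] 8.35 24.99640256166458 0.23726641123173964
[323.12356564 222.64192843] [256.14210246 222.87094366]
```

View pics/wr3.png

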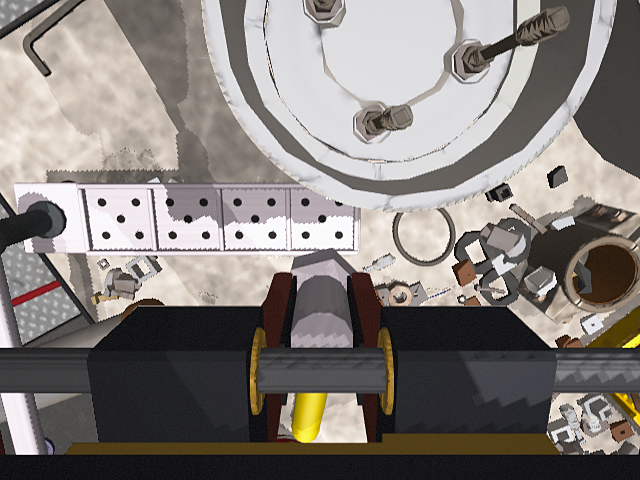

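```bash
python3 - <<'E'
from h import *
P=np.array([ray('wr3',u,v,.055)[:2] for u,v in [(121,218.5),(188,218.5),(255,218),(322,218)]]);print(P.round(4),np.diff(P,axis=0))
d=P[3]-P[0];print(np.linalg.norm(d),np.degrees(np.arctan2(d[1],d[0])))
print(ray('wr3',395,118,.175),ray('wr3',430,210,.1),ray('wr3',300,187,.1),ray('wr3',330,200,.1))
st()
E
```

```text
[[ 0.5062 -0.3329]
 [ 0.5329 -0.2838]
 [ 0.5593 -0.2345]
 [ 0.586  -0.1854]] [[0.02669653 0.04906908]
 [0.02633786 0.04929866]
 [0.02670201 0.04907926]]
0.16762609890294683 61.596357732532574
[ 0.5369341  -0.11653497  0.175     ] [ 0.61012669 -0.11001357  0.1       ] [ 0.55084865 -0.18426343  0.1       ] [ 0.56925865 -0.16992713  0.1       ]
[ 0.5843 -0.1831  0.255 ] 61.5 [ 0.54  0.4  -0.45  1.67  0.19  1.11  1.12] 8.35 24.99640256166458 0.23726641123173964
```

```bash
python3 -m pendant '[0.3,-0.2,-4,0,0,0,-4,0,0,0,-3.5,0,0,0,-2.5,0,0,0,0,0]';python3 -m pendant '[0,0,-1,0,0,0,0,0]'; python3 -c 'from h import *;st()'
```

```text
clock: 8.85
tcp_pos: [0.5846, -0.1841, 0.1127]
tool_rot: [-0.768, -3.039, -0.0]
ft_force: [0.5, 0.1, -2.0]
opening: 0.234
finger_force: 25.0
clock: 9.05
tcp_pos: [0.5882, -0.1855, 0.1064]
tool_rot: [0.772, 3.045, 0.0]
ft_force: [-0.1, -0.8, -1.6]
opening: 0.235
finger_force: 25.0
[ 0.5882 -0.1855  0.1064] 61.5 [ 0.5   0.57 -0.4   1.79  0.29  0.84  1.04] 9.05 24.99628186225891 0.23464250051858077
```

```bash
python3 -m pendant '[0,0,-0.5,0,0,0,-0.5,0,0,0,-0.3,0,0,0,0,0]'; python3 -m pendant '[0,0,-0.1,0,0,0,0,0]'; python3 -c 'from h import *;st()'
```

```text
clock: 9.45
tcp_pos: [0.5885, -0.186, 0.0938]
tool_rot: [0.773, 3.044, -0.0]
ft_force: [-2.2, 0.0, 5.5]
opening: 0.233
finger_force: 25.0
clock: 9.65
tcp_pos: [0.5885, -0.186, 0.0938]
tool_rot: [0.773, 3.044, -0.001]
ft_force: [-5.4, 1.5, 12.5]
opening: 0.233
finger_force: 25.0
[ 0.5885 -0.186   0.0938] 61.5 [ 0.5   0.58 -0.4   1.8   0.3   0.82  1.03] 9.65 25.002872049808502 0.2332591883536114
```

```bash
python3 -m pendant '[0,0,0.2,0,0,0,0,0,0,0,0,0,0,0,0,0]' 0.5; python3 -m pendant '[0,0,2,0,0,0,4,0,0,0,5,0,0,0,5,0,0,0,0,0]'; python3 - <<'E'
from h import *
snap('wrist','wr4');st()
E
```

```text
clock: 10.05
tcp_pos: [0.5881, -0.186, 0.0936]
tool_rot: [-0.773, -3.045, -0.0]
ft_force: [0.2, 0.5, -0.1]
opening: 0.496
finger_force: 0.0
clock: 10.55
tcp_pos: [0.592, -0.1863, 0.2614]
tool_rot: [0.77, 3.033, -0.0]
ft_force: [0.4, 0.1, -0.3]
opening: 0.5
finger_force: 0.0
[ 0.5903 -0.1862  0.2577] 61.5 [ 0.54  0.4  -0.45  1.66  0.19  1.11  1.11] 10.6 0.0 0.4978409928340037
```

View pics/wr4.png

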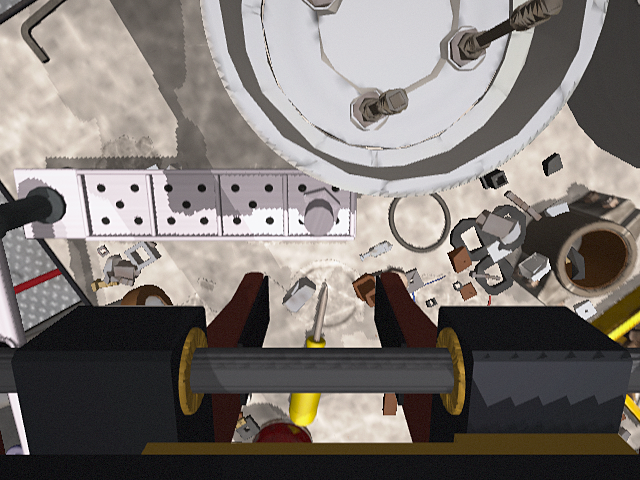

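```bash
python3 -m pendant '[-3.7,3.4,0,0,-3.7,3.4,0,0,-3.7,3.4,0,0,-3.7,3.4,0,0,-3.2,3.4,0,0]' 0.62; python3 -m pendant '[0,4,0,1,0,4,0,1,0,4,0,1,0,4,0,0,0.5,4,0,0]'; python3 -m pendant '[1,3,0,0,1,3,0,0,0,1.8,-4,0,0,0,-5,0,0,0,-4,0]'; python3 -m pendant '[0,0,0,0]'; python3 - <<'E'
from h import *
snap('wrist','wr5');st()
print(proj('wr5',(.4315,.262,.046)))
E
```

```text
clock: 11.1
tcp_pos: [0.406, -0.0158, 0.2522]
tool_rot: [-0.773, -3.042, 0.001]
ft_force: [1.1, 0.3, 0.6]
opening: 0.617
finger_force: 0.0
clock: 11.6
tcp_pos: [0.4126, 0.1843, 0.2526]
tool_rot: [-0.693, -3.063, 0.002]
ft_force: [0.6, 0.0, -0.4]
opening: 0.62
finger_force: 0.0
clock: 12.1
tcp_pos: [0.4322, 0.2612, 0.1203]
tool_rot: [-0.69, -3.062, 0.002]
ft_force: [0.8, -1.2, -0.0]
opening: 0.619
finger_force: 0.0
clock: 12.2
tcp_pos: [0.4298, 0.2587, 0.1181]
tool_rot: [-0.689, -3.056, 0.012]
ft_force: [-1.1, -0.0, 0.7]
opening: 0.621
finger_force: 0.0
[0.4316 0.2601 0.1213] 64.6 [-0.08  0.46 -0.72  2.02  0.41  0.81  0.09] 12.25 0.0 0.6203650260713027
[331.40954199 261.88870542]
```

View pics/wr5.png

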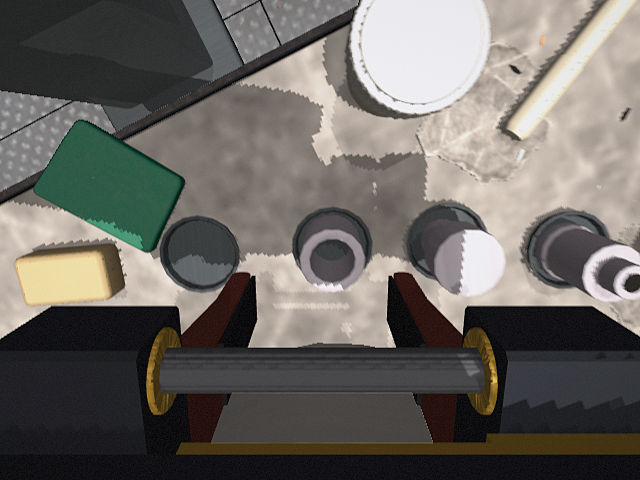

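```bash
python3 -m pendant '[0,0.2,-3,0,0,0,-3,0,0,0,-1.6,0,0,0,0,0,0,0,0,0]'; python3 - <<'E'
from h import *
print(ray('wr5',332,260,.046),ray('wr5',469,262,.058),ray('wr5',630,281,.066));st()
E
```

```text
clock: 12.75
tcp_pos: [0.4346, 0.264, 0.0492]
tool_rot: [0.693, 3.063, 0.002]
ft_force: [-0.4, 0.2, -0.5]
opening: 0.621
finger_force: 0.0
[0.43067615 0.26273551 0.046     ] [0.45785718 0.32635797 0.058     ] [0.49709679 0.39251889 0.066     ]
[0.4346 0.264  0.0492] 64.5 [-0.16  0.57 -0.63  2.06  0.53  0.68 -0.02] 12.75 0.0 0.6212429390673869
```

```bash
python3 -m pendant '[-0.3,-0.1,-0.5,0,0,0,-0.4,0,0,0,0,0]'; python3 -m pendant '[0,0,0,0,0,0,0,0,0,0,0,0]' 0 25; python3 -c 'from h import *;st()'
```

```text
clock: 13.05
tcp_pos: [0.4308, 0.2622, 0.0389]
tool_rot: [0.693, 3.064, -0.0]
ft_force: [-0.3, 0.2, 0.2]
opening: 0.619
finger_force: 0.0
clock: 13.35
tcp_pos: [0.431, 0.2627, 0.039]
tool_rot: [0.693, 3.064, 0.001]
ft_force: [0.0, 0.0, 0.6]
opening: 0.408
finger_force: 25.0
[0.431  0.2627 0.039 ] 64.5 [-0.17  0.58 -0.62  2.07  0.55  0.65 -0.04] 13.35 25.006709592416883 0.4082894086805159
```

```bash
python3 -m pendant '[0,0,3,0,0,0,5,0,0,0,5,0,0,0,5,0,0,0,5,0]'; python3 -m pendant '[0,-4.15,2,-7.75,0,-4.15,0,-7.75,0,-4.15,0,-7.75,0,-4.15,0,-7.75,0,-4.15,0,-7.75]'; python3 -m pendant '[1.9,-4.15,0,-7.75,1.9,-4.15,0,-7.75,1.9,-4.15,0,-7.75,1.9,-4.15,0,-7.75,1.9,-4.15,0,-7.75]'; python3 -m pendant '[1.9,-4.15,0,-7.75,1.8,-4.15,0,-7.65,0,0,-3,0,0,0,-3,0,0,0,0,0]'; python3 -c 'from h import *;st()'
```

```text
clock: 13.85
tcp_pos: [0.4301, 0.262, 0.2705]
tool_rot: [-0.692, -3.064, 0.001]
ft_force: [1.0, -0.6, -2.6]
opening: 0.406
finger_force: 25.0
clock: 14.35
tcp_pos: [0.43, 0.0531, 0.2887]
tool_rot: [1.678, 2.656, -0.001]
ft_force: [0.5, -1.0, -2.8]
opening: 0.408
finger_force: 25.0
clock: 14.85
tcp_pos: [0.5258, -0.1543, 0.2884]
tool_rot: [-2.463, -1.949, 0.001]
ft_force: [0.9, 0.8, -2.3]
opening: 0.408
finger_force: 25.0
clock: 15.35
tcp_pos: [0.5597, -0.2349, 0.2239]
tool_rot: [-2.692, -1.605, 0.009]
ft_force: [-1.1, -0.1, -3.0]
opening: 0.411
finger_force: 25.0
[ 0.5597 -0.2349  0.2239] -28.4 [ 0.52  0.41 -0.3   1.72  0.13  1.05 -0.32] 15.35 24.999260427430272 0.4114719925309535
```

```bash
python3 -m pendant '[0,0,-4,0,0,0,-4,0,0,0,-3.5,0,0,0,0,0,0,0,0,0]'; python3 -c 'from h import *;st();snap("wrist","wr6")'
```

```text
clock: 15.85
tcp_pos: [0.5635, -0.2355, 0.1152]
tool_rot: [2.698, 1.609, 0.001]
ft_force: [0.6, -1.3, -1.4]
opening: 0.41
finger_force: 25.0
[ 0.5635 -0.2355  0.1152] -28.4 [ 0.5   0.53 -0.28  1.81  0.19  0.83 -0.36] 15.85 24.999080300331116 0.40992748023291264
```

View pics/wr6.png

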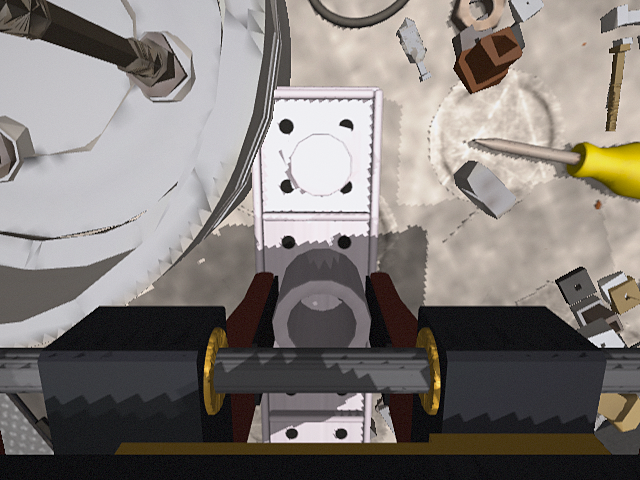

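```bash
python3 -m pendant '[-0.2,0,-1,0,0,0,-1,0,0,0,-0.4,0,0,0,0,0,0,0,0,0]'; python3 -c 'from h import *;st()'
```

```text
clock: 16.4
tcp_pos: [0.5608, -0.2356, 0.0899]
tool_rot: [2.698, 1.609, -0.0]
ft_force: [-1.3, -0.2, -0.3]
opening: 0.406
finger_force: 25.0
[ 0.5608 -0.2356  0.0899] -28.4 [ 0.5   0.56 -0.27  1.83  0.2   0.78 -0.37] 16.4 24.99995025806129 0.4062795686626039
```

```bash
python3 -m pendant '[0,0,-0.1,0,0,0,0,0]'; python3 -m pendant '[0,0,0,0,0,0,0,0,0,0,0,0,0,0,0,0]' 0.6; python3 -m pendant '[0,0,2,0,0,0,4,0,0,0,5,0,0,0,5,0,0,0,4,0]'; python3 -c 'from h import *;st();snap("wrist","wr7")'
```

```text
clock: 16.6
tcp_pos: [0.5609, -0.2357, 0.0898]
tool_rot: [2.698, 1.609, -0.0]
ft_force: [-3.0, 1.0, 8.8]
opening: 0.408
finger_force: 25.0
clock: 17.0
tcp_pos: [0.5609, -0.2356, 0.0887]
tool_rot: [2.698, 1.609, 0.0]
ft_force: [0.1, 0.3, -0.1]
opening: 0.6
finger_force: 0.0
clock: 17.5
tcp_pos: [0.5613, -0.2356, 0.292]
tool_rot: [2.697, 1.608, 0.003]
ft_force: [0.4, -0.0, 0.7]
opening: 0.6
finger_force: 0.0
[ 0.5613 -0.2356  0.292 ] -28.4 [ 0.53  0.34 -0.3   1.65  0.11  1.17 -0.3 ] 17.5 0.0 0.60030800806815
```

```bash
python3 -m pendant '[-1.9,4.15,0,7.75,-1.9,4.15,0,7.75,-1.9,4.15,0,7.75,-1.9,4.15,0,7.75,-1.9,4.15,0,7.75]'; python3 -m pendant '[-1.9,4.15,0,7.75,-1.9,4.15,0,7.75,0,4.15,0,7.75,0,4.15,0,7.75,0,4.15,0,7.75]'; python3 -m pendant '[0.5,4.15,0,7.75,0.9,4.15,0,7.75,0.9,4.15,0,0,0.8,2.2,0,0,0,0,0,0]'; python3 -c 'from h import *;st()'
```

```text
clock: 18.05
tcp_pos: [0.4648, -0.0266, 0.2886]
tool_rot: [2.005, 2.418, 0.0]
ft_force: [1.5, 0.9, 0.0]
opening: 0.601
finger_force: 0.0
clock: 18.55
tcp_pos: [0.4275, 0.1808, 0.2889]
tool_rot: [1.089, 2.946, 0.0]
ft_force: [1.2, -1.1, 0.1]
opening: 0.599
finger_force: 0.0
clock: 19.05
tcp_pos: [0.4585, 0.3294, 0.2883]
tool_rot: [-0.684, -3.064, -0.004]
ft_force: [-0.8, -0.4, 0.4]
opening: 0.598
finger_force: 0.0
[0.4585 0.3294 0.2883] 64.8 [-0.07  0.36 -0.84  1.73  0.29  1.18  0.15] 19.05 0.0 0.5984561125104517
```

View pics/wr7.png

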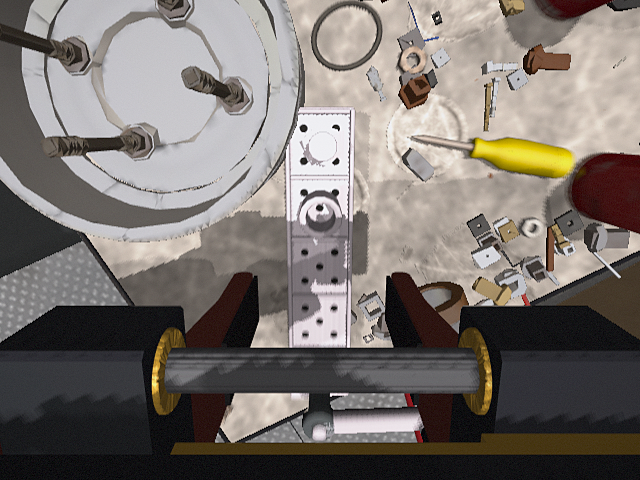

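```bash
python3 -m pendant '[0,-0.2,-5,0,0,0,-5,0,0,0,-5,0,0,0,-3,0,0,0,0,0]'; python3 -m pendant '[0,0,0,0]'; python3 -c 'from h import *;st();snap("wrist","wr8");print(proj("wr8",(.4585,.326,.058)),proj("wr8",(.4975,.392,.066)))
import cv2;a=cv2.imread("pics/wr8.png");cv2.imwrite("pics/cE.png",a[150:400,180:640])'
```

```text
clock: 19.55
tcp_pos: [0.4566, 0.3204, 0.1048]
tool_rot: [-0.69, -3.059, 0.01]
ft_force: [-0.7, -0.7, 0.5]
opening: 0.598
finger_force: 0.0
clock: 19.65
tcp_pos: [0.459, 0.3235, 0.1094]
tool_rot: [-0.691, -3.064, 0.0]
ft_force: [-0.2, -0.1, 0.8]
opening: 0.599
finger_force: 0.0
[0.459  0.3235 0.1094] 64.6 [-0.17  0.56 -0.73  1.9   0.48  0.86 -0.02] 19.65 0.0 0.598844654616154
[327.61712184 270.47145951] [488.83880175 289.71446807]
```

View pics/cE.png

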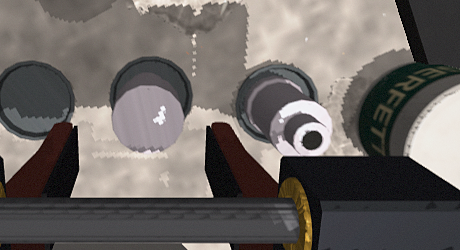

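```bash
python3 -m pendant '[-0.1,0.3,-3,0,0,0,-2,0,0,0,0,0,0,0,0,0]'; python3 - <<'E'
from h import *
st()
for z in (.03,.04,.05,.06,.07,.08,.09): print(z,ray('top0',142,207,z).round(3),ray('scene0',144,367,z).round(3))
E
```

```text
clock: 20.1
tcp_pos: [0.4588, 0.3276, 0.0608]
tool_rot: [0.69, 3.063, 0.003]
ft_force: [-0.9, -0.6, 0.0]
opening: 0.598
finger_force: 0.0
[0.4588 0.3276 0.0608] 64.6 [-0.21  0.63 -0.68  1.93  0.55  0.78 -0.08] 20.1 0.0 0.5982614558987966
0.03 [0.55  0.473 0.03 ] [0.572 0.454 0.03 ]
0.04 [0.548 0.469 0.04 ] [0.563 0.458 0.04 ]
0.05 [0.545 0.464 0.05 ] [0.555 0.461 0.05 ]
0.06 [0.543 0.46  0.06 ] [0.547 0.465 0.06 ]
0.07 [0.54  0.456 0.07 ] [0.539 0.469 0.07 ]
0.08 [0.538 0.452 0.08 ] [0.531 0.472 0.08 ]
0.09 [0.536 0.447 0.09 ] [0.522 0.476 0.09 ]
```

```bash
python3 -m pendant '[-0.1,-0.1,-1,0,0,0,-0.9,0,0,0,0,0]'; python3 -m pendant '[0,0,0,0,0,0,0,0,0,0,0,0]' 0 25; python3 -c 'from h import *;st()'
```

```text
clock: 20.4
tcp_pos: [0.4565, 0.3253, 0.0391]
tool_rot: [-0.69, -3.064, 0.002]
ft_force: [-0.1, -0.9, 0.8]
opening: 0.603
finger_force: 0.0
clock: 20.7
tcp_pos: [0.457, 0.3263, 0.0401]
tool_rot: [0.69, 3.065, 0.001]
ft_force: [0.3, 0.6, 0.7]
opening: 0.402
finger_force: 25.0
[0.457  0.3263 0.0401] 64.6 [-0.23  0.66 -0.66  1.94  0.58  0.74 -0.1 ] 20.7 25.000581010244787 0.40164534161836735
```

```bash
python3 -m pendant '[0,0,3,0,0,0,5,0,0,0,5,0,0,0,5,0,0,0,5,0]'; python3 -m pendant '[-0.6,-4.1,2,0,-0.6,-4.1,0,0,-0.6,-4.1,0,-7.75,-0.6,-4.1,0,-7.75,-0.6,-4.1,0,-7.75]'; python3 -m pendant '[0,-4.1,0,-7.75,0,-4.1,0,-7.75,0,-4.1,0,-7.75,0,-4.1,0,-7.75,1.8,-4,0,-7.75]'; python3 -m pendant '[1.8,-4,0,-7.75,1.8,-4,0,-7.75,1.8,-4,0,-7.75,1.8,-4,0,-7.75,1.8,-4.1,0,0]';python3 -m pendant '[0,0,-4,0,0,0,-4,0,0,0,-4,0,0,0,-4,0,0,0,0,0]'; python3 -m pendant '[0,0,0,0]'; python3 -c 'from h import *;st()'
```

```text
clock: 21.2
tcp_pos: [0.4562, 0.3255, 0.2717]
tool_rot: [-0.69, -3.065, 0.001]
ft_force: [1.2, -0.2, -2.6]
opening: 0.405
finger_force: 25.0
clock: 21.7
tcp_pos: [0.4259, 0.1191, 0.2898]
tool_rot: [1.302, 2.859, -0.001]
ft_force: [-0.3, 0.3, -2.0]
opening: 0.402
finger_force: 25.0
clock: 22.2
tcp_pos: [0.4428, -0.0848, 0.2898]
tool_rot: [2.177, 2.265, -0.003]
ft_force: [1.2, 0.7, -1.3]
opening: 0.408
finger_force: 25.0
clock: 22.7
tcp_pos: [0.5351, -0.2853, 0.2895]
tool_rot: [-2.7, -1.604, 0.001]
ft_force: [0.6, 0.6, -2.2]
opening: 0.404
finger_force: 25.0
clock: 23.2
tcp_pos: [0.5306, -0.2823, 0.1243]
tool_rot: [-2.69, -1.605, 0.01]
ft_force: [-1.2, 0.2, -2.7]
opening: 0.402
finger_force: 25.0
clock: 23.3
tcp_pos: [0.5347, -0.2838, 0.1301]
tool_rot: [-2.697, -1.609, 0.001]
ft_force: [0.7, 0.5, -0.6]
opening: 0.405
finger_force: 25.0
[ 0.5347 -0.2838  0.1301] -28.4 [ 0.61  0.51 -0.3   1.81  0.19  0.86 -0.27] 23.3 24.999669129028916 0.40531402564839125
```

Target (0.5345, -0.2845, 0.0915).

```bash
python3 -m pendant '[0,-0.1,-2,0,0,0,-1,0,0,0,0,0,0,0,0,0]'; python3 -m pendant '[0,0,0,0]'
```

```text
clock: 23.7
tcp_pos: [0.5356, -0.2853, 0.1012]
tool_rot: [2.697, 1.608, 0.002]
ft_force: [0.3, 0.2, -1.3]
opening: 0.402
finger_force: 25.0
clock: 23.8
tcp_pos: [0.5357, -0.2854, 0.1012]
tool_rot: [2.697, 1.608, 0.002]
ft_force: [0.0, 0.5, -1.8]
opening: 0.4
finger_force: 25.0
```

```bash
python3 -m pendant '[-0.1,0.1,-0.5,0,0,0,-0.4,0,0,0,-0.1,0,0,0,0,0]'; python3 -m pendant '[0,0,-0.1,0,0,0,0,0]';python3 -m pendant '[0,0,0,0,0,0,0,0,0,0,0,0,0,0,0,0]' 0.6; python3 -m pendant '[0,0,2,0,0,0,4,0,0,0,5,0,0,0,5,0,0,0,4,0]'; python3 -c 'from h import *;st();snap("wrist","wr9")'
```

```text
clock: 24.2
tcp_pos: [0.5343, -0.2842, 0.0908]
tool_rot: [2.698, 1.609, 0.0]
ft_force: [-2.5, 0.5, 7.4]
opening: 0.403
finger_force: 25.0
clock: 24.4
tcp_pos: [0.5344, -0.2842, 0.0908]
tool_rot: [2.698, 1.608, 0.0]
ft_force: [-4.2, 2.5, 15.2]
opening: 0.406
finger_force: 25.0
clock: 24.8
tcp_pos: [0.5337, -0.2841, 0.0886]
tool_rot: [-2.698, -1.609, 0.0]
ft_force: [-0.7, -0.1, 0.5]
opening: 0.598
finger_force: 0.0
clock: 25.3
tcp_pos: [0.5342, -0.2841, 0.2919]
tool_rot: [2.697, 1.608, 0.002]
ft_force: [0.7, 0.1, -0.3]
opening: 0.599
finger_force: 0.0
[ 0.5342 -0.2841  0.2919] -28.4 [ 0.64  0.34 -0.33  1.65  0.12  1.16 -0.21] 25.3 0.0 0.5985293481560114
```

```bash
python3 -m pendant '[-1.8,4,0,7.75,-1.8,4,0,7.75,-1.8,4,0,7.75,-1.8,4,0,7.75,-1.8,4,0,7.75]' 0.58; python3 -m pendant '[-1.8,4,0,7.75,0,4,0,7.75,0,4,0,7.75,0,4,0,7.75,0,4,0,7.75]'; python3 -m pendant '[0,4,0,7.75,0,4,0,7.75,1.4,4,0,0,1.4,4,0,0,1.4,4,0,0]'; python3 -m pendant '[1.4,3.8,0,0,1.4,3.8,0,0,0,0,-3,0,0,0,-4,0,0,0,0,0]'; python3 -m pendant '[0,0,0,0]'; python3 -c 'from h import *;st();snap("wrist","wr10");print(proj("wr10",(.4962,.3918,.066)))
d=cv2.imread("pics/wr10.png",0)[150:340,200:440]
print(*["".join("%4d"%x for x in r[::8]) for r in d[::10]],sep="\n")'
```

```text
clock: 25.85
tcp_pos: [0.4428, -0.0826, 0.2885]
tool_rot: [-2.005, -2.418, 0.0]
ft_force: [0.3, 0.2, 0.8]
opening: 0.578
finger_force: 0.0
clock: 26.35
tcp_pos: [0.4255, 0.1173, 0.2888]
tool_rot: [1.089, 2.946, -0.0]
ft_force: [1.4, 0.3, -0.2]
opening: 0.581
finger_force: 0.0
clock: 26.85
tcp_pos: [0.4683, 0.3172, 0.2883]
tool_rot: [-0.691, -3.064, 0.001]
ft_force: [0.1, -0.7, 0.3]
opening: 0.576
finger_force: 0.0
clock: 27.35
tcp_pos: [0.4939, 0.3893, 0.2132]
tool_rot: [-0.688, -3.059, 0.012]
ft_force: [0.3, -0.9, -0.4]
opening: 0.579
finger_force: 0.0
clock: 27.45
tcp_pos: [0.4957, 0.3916, 0.2188]
tool_rot: [-0.69, -3.064, 0.002]
ft_force: [0.9, 0.5, 0.3]
opening: 0.579
finger_force: 0.0
[0.4957 0.3916 0.2188] 64.6 [-0.19  0.55 -0.81  1.65  0.43  1.13  0.01] 27.45 0.0 0.5786962101792766
[323.50745578 228.45394186]
 108 129 128 133 123 116 108 121 108 123 117 121 127 128 124 126 128 132 121 118 113 124 132 198 183 216 196  51  55  50
 137 128 125 132 126 115 125 129  94  90 104 128 136 126 129 129 131 139 133 104 123 118 125 191 169 194 189  16  53  53
 119 125 128 130 119 127 142 1
[... 1326 characters left out ...]
 32  15 174 179 195 213 222 223 211 205 212 183 188 191 171 206 217  19  36  36  34 166 230 247
  60 143 198 209  27  35  27  10 182 184 192 174 166 173 189 180 181 183 182 178 200 197 193   0  15  33  25  25 194 213
  78  81  76  31  34  33  12  11 206 200 206 188 174 162 198 174 111 121 147  88 125 136 165   0  11  30  31  29 174 224
  72  75  26  28  31  22   9  20 180 192 198 196 185 186 184 176 133 182 183 185 184 188 181   2   5  20  33  32  28  51
  84  29  31  29  25  14  12  15  76 205 191 196 197 199 206 188 187 196 189 183 175 196 192  12  24  14  18  31  30  29
  29  31  27  29  12  17  14   7  77  77 213 198 186 183 197 192 177 176 164 185 180 186 190 199   8  18   9  29  24  25
```

```bash
python3 -m pendant '[0,0,-4,0,0,0,-5,0,0,0,-4,0,0,0,-1,0,0,0,0,0]'; python3 -m pendant '[0,0,0,0]'; python3 - <<'E'
from h import *
st();snap("wrist","wr11");p=proj("wr11",(.4962,.3918,.066));print(p)
d=cv2.imread("pics/wr11.png",0); u,v=p.round().astype(int); c=d[v-30:v+30,u-30:u+30]
print(*["".join("%4d"%x for x in r[::3]) for r in c[::4]],sep="\n")
E
```

```text
clock: 28.0
tcp_pos: [0.4962, 0.3921, 0.0796]
tool_rot: [-0.691, -3.065, -0.0]
ft_force: [0.1, -0.2, 1.0]
opening: 0.581
finger_force: 0.0
clock: 28.1
tcp_pos: [0.4972, 0.3935, 0.0819]
tool_rot: [0.69, 3.062, 0.006]
ft_force: [0.3, -0.4, 1.1]
opening: 0.581
finger_force: 0.0
[0.4972 0.3935 0.0819] 64.6 [-0.26  0.7  -0.72  1.75  0.57  0.91 -0.1 ] 28.1 0.0 0.5810578768366103
[318.97375329 301.56882972]
  79  78 182 185 184 180 177 175 184 174 154 107 138 162 190 179 179 176 179 179
  67 190 183 181 176 177 180 135  85  93  91  97 100  97  92  89 167 181 177 244
 147 184 179 176 173 181  76  86  94  95  94  95  99  93  92  90  91 168 171 255
 182 179 175 174 181  87  86  89  90 127 159 190 169 158 110  88  88  82 255 255
 176 174 177 178 183  80  80 165 180 177 184 183 179 177 178 183 138  85 198 252
 171 180 179 179 138  67 182 179 181 186 168 143 139 192 177 179 177 168  62 168
 178 178 178 179 145 179 178 182 170  25  35  34  31  36  15 184 177 172 143 179
 217 182 140 187 185 179 185 187  21  30  34  32  31  33  30  22 176 173 181 136
 224 134 144 142 116 146 140 175  21  30  26  30  27  21  33  21 138 136 164 143
 231 241 137 142 145 144 139 144  17  31  29  29  26  22  30  39 142 141 131 139
 221 220 213 129 140 113 144 140 148  12  24  24  26  24  61 144 140 143 128 139
 214 210 204 204 165 136 131 139 140 143 144 130 149 145 139 139 137 185 131 215
 209 207 203 199 196 191 182 176 134 135 131 163 138 139 161 151 201 220 220 213
 208 203 202 200 201 193 186 189 193 201 201 214 220 218 216 217 221 222 220 219
 202 200 197 201 200 197 193 190 195 199 202 209 215 214 213 212 215 217 216 216
```

```bash
python3 -m pendant '[-0.1,-0.1,-2,0,0,0,-1,0,0,0,-0.5,0,0,0,0,0,0,0,0,0]'; python3 -c 'from h import *;st()'
```

```text
clock: 28.65
tcp_pos: [0.4952, 0.3913, 0.0446]
tool_rot: [0.69, 3.064, 0.001]
ft_force: [0.1, -0.4, -0.1]
opening: 0.583
finger_force: 0.0
[0.4952 0.3913 0.0446] 64.6 [-0.28  0.75 -0.69  1.77  0.61  0.86 -0.13] 28.65 0.0 0.5831141743485995
```

```bash
python3 -m pendant '[0.1,0.1,-0.3,0,0,0,0,0]'; python3 -m pendant '[0,0,0,0,0,0,0,0,0,0,0,0]' 0 25; python3 -c 'from h import *;st()'; python3 -m pendant '[0,0,3,0,0,0,5,0,0,0,5,0,0,0,5,0,0,0,5,0]'; python3 -c 'from h import *;st()'
```

```text
clock: 28.85
tcp_pos: [0.496, 0.3921, 0.041]
tool_rot: [0.69, 3.065, 0.001]
ft_force: [1.0, -0.6, -0.5]
opening: 0.581
finger_force: 0.0
clock: 29.15
tcp_pos: [0.4961, 0.3926, 0.0412]
tool_rot: [0.69, 3.064, 0.002]
ft_force: [0.3, 1.0, -2.2]
opening: 0.352
finger_force: 25.1
[0.4961 0.3926 0.0412] 64.6 [-0.28  0.75 -0.69  1.76  0.62  0.85 -0.13] 29.15 25.051346719264984 0.35191502506378375
clock: 29.65
tcp_pos: [0.4952, 0.3912, 0.2722]
tool_rot: [-0.69, -3.064, 0.002]
ft_force: [0.2, -0.5, -2.3]
opening: 0.354
finger_force: 25.0
[0.4952 0.3912 0.2722] 64.6 [-0.18  0.51 -0.84  1.59  0.39  1.23  0.04] 29.65 24.978484511375427 0.3535154996135637
```

```bash
python3 -m pendant '[-1.2,-4,2,0,-1.2,-4,0,0,-1.2,-4,0,0,-1.2,-4,0,-7.75,-1.2,-4,0,-7.75]'; python3 -m pendant '[-1.2,-4,0,-7.75,0,-4.1,0,-7.75,0,-4.1,0,-7.75,0,-4.1,0,-7.75,0,-4.1,0,-7.75]'; python3 -m pendant '[0,-4.1,0,-7.75,0,-4,0,-7.75,1.4,-4,0,-7.75,1.4,-4,0,-7.75,1.4,-4,0,-7.75]';python3 -m pendant '[1.4,-4,0,0,1.4,-4,0,0,1.4,-4,0,0,0,0,-4,0,0,0,0,0]'; python3 -m pendant '[0,0,0,0]'; python3 - <<'E'
from h import *
st(); snap('top','top2'); a=cv2.imread('pics/top2.png')
E
```

```text
clock: 30.15
tcp_pos: [0.4346, 0.1899, 0.2902]
tool_rot: [-1.105, -2.94, 0.002]
ft_force: [0.1, -0.5, -3.0]
opening: 0.352
finger_force: 25.0
clock: 30.65
tcp_pos: [0.4228, -0.0138, 0.2906]
tool_rot: [-2.018, -2.407, 0.001]
ft_force: [0.6, -0.4, -2.7]
opening: 0.352
finger_force: 25.0
clock: 31.15
tcp_pos: [0.4654, -0.2145, 0.2904]
tool_rot: [-2.702, -1.601, 0.001]
ft_force: [1.1, 0.6, -3.6]
opening: 0.353
finger_force: 25.0
clock: 31.65
tcp_pos: [0.5044, -0.3326, 0.2452]
tool_rot: [-2.691, -1.602, 0.008]
ft_force: [-1.4, 0.5, -3.3]
opening: 0.353
finger_force: 25.0
clock: 31.75
tcp_pos: [0.5071, -0.3318, 0.25]
tool_rot: [-2.695, -1.609, 0.002]
ft_force: [0.7, -0.0, -2.1]
opening: 0.352
finger_force: 25.0
[ 0.5071 -0.3318  0.25  ] -28.3 [ 0.74  0.38 -0.34  1.7   0.14  1.09 -0.14] 31.75 24.97842103242874 0.35158371970713986
```

```bash
python3 -m pendant '[0.1,-0.2,-4,0,0,0,-4,0,0,0,-3,0,0,0,0,0,0,0,0,0]'; python3 -m pendant '[0,0,-2,0,0,0,0,0,0,0,0,0]'; python3 -c 'from h import *;st()'
```

```text
clock: 32.3
tcp_pos: [0.51, -0.3349, 0.1428]
tool_rot: [2.696, 1.609, 0.002]
ft_force: [-0.4, 0.0, -1.4]
opening: 0.351
finger_force: 25.0
clock: 32.6
tcp_pos: [0.5099, -0.3354, 0.1231]
tool_rot: [2.696, 1.608, 0.002]
ft_force: [-0.1, -0.9, -3.0]
opening: 0.353
finger_force: 25.0
[ 0.5099 -0.3354  0.1231] -28.4 [ 0.72  0.52 -0.32  1.8   0.21  0.85 -0.19] 32.6 24.978137612342834 0.35333990008772076
```

```bash
python3 -m pendant '[-0.1,0.1,-1.5,0,-0.1,0,-1,0,0,0,0,0,0,0,0,0]'; python3 -c 'from h import *;st()'
```

```text
clock: 33.0
tcp_pos: [0.5065, -0.334, 0.0954]
tool_rot: [-2.698, -1.608, 0.001]
ft_force: [0.3, 0.0, -3.1]
opening: 0.352
finger_force: 25.0
[ 0.5065 -0.334   0.0954] -28.4 [ 0.71  0.56 -0.31  1.82  0.22  0.8  -0.21] 33.0 24.978166222572327 0.3516106187763723
```

```bash
python3 -m pendant '[0.1,0,-0.3,0,0,0,0,0,0,0,0,0]'; python3 -m pendant '[0,0,-0.1,0,0,0,0,0]'
```

```text
clock: 33.3
tcp_pos: [0.508, -0.3341, 0.093]
tool_rot: [2.698, 1.609, 0.0]
ft_force: [0.2, -0.7, -3.3]
opening: 0.353
finger_force: 25.0
clock: 33.5
tcp_pos: [0.5081, -0.3342, 0.0922]
tool_rot: [2.698, 1.609, 0.0]
ft_force: [1.4, 0.6, -0.5]
opening: 0.353
finger_force: 25.0
```

```bash
python3 -m pendant '[0,0,-0.1,0,0,0,0,0]'; python3 -m pendant '[0,0,0,0,0,0,0,0,0,0,0,0,0,0,0,0]' 0.6; python3 -m pendant '[0,0,2,0,0,0,4,0,0,0,5,0,0,0,5,0,0,0,2,0]';  python3 -c 'from h import *;snap("wrist","wr12")'; python3 -m pendant '[0,0,0,-8,0,0,0,-8,0,0,0,-8,0,0,0,-8,1,-2,0,-8]' 0.4; python3 -m pendant '[1,-2,0,-8,1,-2,0,-8,1,-2,0,-8,1,-1.5,0,-8,0.2,0,0,-8]'; python3 -m pendant '[0,0,0,-8,0,0,0,0,0,0,0,0]'; python3 - <<'E'
from h import *
st();snap("wrist","wr13")
def patch(f,P,h=40,s=4):
    u,v=proj(f,P).round().astype(int);print(f,u,v);c=cv2.imread(f'pics/{f}.png',0)[max(v-h,0):v+h,u-h:u+h];print(*["".join("%4d"%x for x in r[::s]) for r in c[::s+1]],sep="\n")
patch('wr12',(.5081,-.3338,.117),60,6)
patch('wr13',(.56,-.429,.168))
E
```

```text
clock: 33.7
tcp_pos: [0.5082, -0.3343, 0.0921]
tool_rot: [2.698, 1.608, 0.0]
ft_force: [-2.4, 1.2, 7.0]
opening: 0.35
finger_force: 25.0
clock: 34.1
tcp_pos: [0.5079, -0.3341, 0.0908]
tool_rot: [-2.698, -1.609, -0.0]
ft_force: [-0.9, -0.2, -1.3]
opening: 0.599
finger_force: 0.0
clock: 34.6
tcp_pos: [0.5098, -0.3349, 0.2763]
tool_rot: [2.693, 1.605, 0.006]
ft_force: [0.6, -0.2, 0.2]
opening: 0.602
finger_force: 0.0
clock: 35.15
tcp_pos: [0.5177, -0.3518, 0.2705]
tool_rot: [-3.085, -0.584, 0.001]
ft_force: [0.8, 0.6, -0.4]
opening: 0.401
finger_force: 0.0
clock: 35.65
tcp_pos: [0.5598, -0.4312, 0.2693]
tool_rot: [3.099, -0.514, -0.002]
ft_force: [0.1, 0.3, 0.3]
opening: 0.399
finger_force: 0.0
clock: 35.95
tcp_pos: [0.5597, -0.4288, 0.2702]
tool_rot: [-3.06, 0.711, 0.001]
ft_force: [0.4, -0.7, 0.4]
opening: 0.402
finger_force: 0.0
[ 0.5597 -0.4288  0.2702] -116.2 [ 0.58  0.51 -0.02  1.44  0.01  1.2  -1.47] 35.95 0.0 0.4018725237233528
wr12 318 224
 221 209 194 208 249 242 155 247 246 246 246 247 246 197 232 229 178 183 205 225
 212 212 208 207 249 242 244 159 246 247 246 248 248 237 24
[... 1926 characters left out ...]
   7  25  29  31  33  16 101 102 106 110 103 104 109
  97 110  98  93 111 118 105  17  24  19  27  26  24 104 101 106 108 111 109 106
  94 103 106 105 106 106 103  17  22  23  19  14  28 103 112 111 109 110 113 104
 120  49 111 107 115 104 106 109  15  22  28  24   8 103 121 111 108 114 110 106
 162 115 126 100  99  98 109 123 149 116  83 158 138 100 110 108 110 109 114 109
 162 167  97 101 117 102  99 126 146 137 140 142 137  91 100 101 105 101 105 103
  93 101  96 100 103 102 106 127 143 137 141 140 136  29  22 108 105 104 109 107
 104 102  94  89  96 103 101 127 143 135 141 141 135  36  30 108 100 102 108 103
  90  86 135 135 129 231 231 120 143 135 138 141 134 111 113 110 109  81 102 102
```

```bash
python3 - <<'E'
from h import *
o=np.array([.588,-.186]);d=np.array([.4757,.8796])
for n,x,z in [('p4',229,.055),('hextop',229,.111),('p3',173,.055),('sleeve',173,.097),('p2',117,.055),('tap',117,.109),('p1',61,.055),('bar',61,.117),('post',0,.135)]:
    q=o+d*(x-229)/1000;print(n,proj('wr12',(*q,z)).round(0))
c=cv2.imread('pics/wr12.png',0)[60:330:6,250:390:5]
print(*["%3d"%(60+6*i)+"".join("%4d"%x for x in r) for i,r in enumerate(c)],sep="\n")
E
```

```text
p4 [317.  -2.]
hextop [317. -29.]
p3 [318.  74.]
sleeve [317.  66.]
p2 [318. 144.]
tap [318. 146.]
p1 [318. 209.]
bar [318. 224.]
post [318. 310.]
 60  74  64 204 174 217 217 249 248 245 245 236  65  58 101  74  64  55 244 242 241 252 170 218 209 212 223 232 222
 66  60 212 216 201 195 204 250 239 248 245  58 110 177 180 127 170  70 248 180 245 249 223 167 224 217 224 225 203
 72 216 215 219 217 194 194 249 233 246 245  92 237 244  34 255 168 148 247 150 241 236 210 155 235 229 226 216 194
 78 211 219 222 219 203 204 248 230 232 250 248 235 241   9 251 175 156 246 239 241 235 205 184 193 243 229 206 192
 84 197 209 200 196 197 215 248 233 144 152 245 247 229 238 248 222 246 180 234 240 251 230 224 237 244 227 212 205
 90 184 206 199 181 189 210 247 247 190  88  72 243 244 244 245 247  61  69 233 239 251 225 225 224 218 228 209 210
 96 198 208 202 185 196 209 246 237 243 136  43 156  61  57  62  59 103 160 234 251 250 246 193 227 216 215 200 208
102 201 197 190 183 188 191 247 235 243 244 252 159 162 163 161 248 246 245 246 250 248 218 207 199 214 205 208 222
108 201 186 191 187 202 2
[... 3566 characters left out ...]
  41
294   9  15  95 101  94  92 103 127 128 129 105  32  53  54  47  36 114 125 103  92 127 116 115 105  84  73  70  60
300  10  10 106 101  98  96  93 110 122 123  48  51  55  57  53  56  39 111 114 114 114 114 119 118 121 120 120  69
306  18  16 107 116 112 102  93 121 125 122  51  51  59  96  93  93 101 121 121 121 122 121 120 220 122 122 120  33
312  16  14 143 148 145 140 126 122 152 154  49  49 128 128 120 172 197 181 162 137 135 135 226 226 135 126 124   0
318   9   7 226 211 234 230 193 195 187 203  47  54 122 118 233 173 143 218 217 207 199 178 188 174 162 161 106   0
324   9   2 215 206 224 218 221 182 187 185 197  40  50  81  91  90 143 141 148 142 151 143 142 147  64 145 161 168
```

```bash
python3 -m pendant '[0,0,-4,0,0,0,-4,0,0,0,-2.2,0,0,0,0,0,0,0,0,0]'; python3 -m pendant '[0,0,0,0,0,0,0,0]' 0.25 10; python3 - <<'E'
from h import *
st()
p=np.array([.588,-.186])-.229*np.array([.4757,.8796])
prev=None
for a in np.arange(-27.2,64,7.4):
    q=p+.09*np.array([np.cos(np.radians(a)),np.sin(np.radians(a))]);print(round(a,1),q.round(4),None if prev is None else ((q-prev)*100).round(2));prev=q
E
```

```text
clock: 36.5
tcp_pos: [0.56, -0.4293, 0.1695]
tool_rot: [-3.059, 0.715, -0.001]
ft_force: [-0.0, 0.1, 0.3]
opening: 0.401
finger_force: 0.0
clock: 36.7
tcp_pos: [0.5608, -0.4298, 0.171]
tool_rot: [3.058, -0.716, 0.005]
ft_force: [-0.1, 0.9, 0.3]
opening: 0.27
finger_force: 0.0
[ 0.5608 -0.4298  0.171 ] -116.4 [ 0.58  0.59 -0.02  1.54  0.01  1.01 -1.48] 36.7 0.0 0.27046097903040317
-27.2 [ 0.5591 -0.4286] None
-19.8 [ 0.5637 -0.4179] [0.46 1.07]
-12.4 [ 0.567  -0.4068] [0.32 1.12]
-5.0 [ 0.5687 -0.3953] [0.18 1.15]
2.4 [ 0.569  -0.3837] [0.03 1.16]
9.8 [ 0.5678 -0.3721] [-0.12  1.16]
17.2 [ 0.565  -0.3608] [-0.27  1.13]
24.6 [ 0.5609 -0.35  ] [-0.41  1.09]
32.0 [ 0.5554 -0.3397] [-0.55  1.02]
39.4 [ 0.5486 -0.3303] [-0.68  0.94]
46.8 [ 0.5407 -0.3218] [-0.79  0.85]
54.2 [ 0.5317 -0.3144] [-0.9   0.74]
61.6 [ 0.5219 -0.3083] [-0.98  0.62]
```

```bash
python3 -m pendant '[0.4,1.05,-0.4,7.4,0.3,1.1,0,7.4,0.2,1.15,0,7.4,0,1.15,0,7.4,0,0,0,0]'; python3 -c 'from h import *;st()'
```

```text
clock: 37.2
tcp_pos: [0.5699, -0.3832, 0.1662]
tool_rot: [-3.14, -0.093, -0.003]
ft_force: [-0.9, 0.2, 0.2]
opening: 0.251
finger_force: 0.0
[ 0.5699 -0.3832  0.1662] -86.6 [ 0.61  0.57 -0.15  1.58  0.1   0.99 -1.09] 37.2 0.0 0.250942776143219
```

```bash
python3 -m pendant '[-0.1,1.15,0,7.4,-0.25,1.15,0,7.4,-0.4,1.1,0,7.4,-0.55,1,0,7.4,0,0,0,0]'; python3 -c 'from h import *;st()'
```

```text
clock: 37.7
tcp_pos: [0.5558, -0.3402, 0.1657]
tool_rot: [3.014, 0.885, 0.001]
ft_force: [-0.2, 1.0, 0.2]
opening: 0.249
finger_force: 0.0
[ 0.5558 -0.3402  0.1657] -57.3 [ 0.66  0.53 -0.28  1.67  0.17  0.97 -0.69] 37.7 0.0 0.24873933419369523
```

```bash
python3 -m pendant '[-0.7,0.95,0,7.4,-0.8,0.85,0,7.4,-0.9,0.75,0,7.4,-1,0.6,0,7.2,0,0,0,0]'; python3 -m pendant '[-0.25,0.15,0,0,0,0,0,0]'; python3 -c 'from h import *;st()'
```

```text
clock: 38.2
tcp_pos: [0.5212, -0.3097, 0.1653]
tool_rot: [2.694, 1.617, -0.0]
ft_force: [0.0, 0.3, -0.0]
opening: 0.25
finger_force: 0.0
clock: 38.4
tcp_pos: [0.5193, -0.3083, 0.1649]
tool_rot: [2.694, 1.616, -0.0]
ft_force: [-0.8, 0.4, 0.3]
opening: 0.25
finger_force: 0.0
[ 0.5193 -0.3083  0.1649] -28.1 [ 0.74  0.48 -0.41  1.78  0.23  0.93 -0.25] 38.4 0.0 0.2503298933851568
```

Push on in small steps until the stop resists.

```bash
python3 -m pendant '[-0.13,0.07,0,0,0,0,0,0]'; python3 -m pendant '[-0.13,0.07,0,0,0,0,0,0]'; python3 -m pendant '[-0.13,0.07,0,0,0,0,0,0]'
```

```text
clock: 38.6
tcp_pos: [0.5183, -0.3073, 0.1649]
tool_rot: [2.691, 1.621, 0.0]
ft_force: [0.3, -1.6, 0.7]
opening: 0.253
finger_force: 0.3
clock: 38.8
tcp_pos: [0.5177, -0.3069, 0.165]
tool_rot: [2.689, 1.621, 0.002]
ft_force: [4.5, -3.0, -3.8]
opening: 0.253
finger_force: 2.6
clock: 39.0
tcp_pos: [0.5175, -0.3068, 0.165]
tool_rot: [2.687, 1.62, 0.005]
ft_force: [8.8, -5.1, -7.7]
opening: 0.247
finger_force: 5.0
```

```bash
python3 -m pendant '[0.3,-0.15,0,0,0,0,0,0,0,0,0,0]'; python3 -m pendant '[0,0,0,0,0,0,0,0]' 0.4; python3 -m pendant '[0,0,2,0,0,0,4,0,0,0,5,0,0,0,4,0,0,0,0,0]'; python3 -m pendant '[0,0,0,0,0,0,0,0]'; python3 - <<'E'
from h import *
st();snap('wrist','wr14')
o=np.array([.588,-.186]);d=np.array([.4757,.8796])
print([ (x,proj('wr14',(*(o+d*(x-229)/1000),.133)).round(0).tolist()) for x in (250,229,173,117,61)], proj('wr14',(*(o+d*(90-229)/1000),.168)))
a=cv2.imread('pics/wr14.png',0)[0:300:12,230:410:5]
print(*["%3d"%(12*i)+"".join("%4d"%x for x in r) for i,r in enumerate(a)],sep="\n")
E
```

```text
clock: 39.3
tcp_pos: [0.5181, -0.3066, 0.1647]
tool_rot: [-2.689, -1.623, 0.001]
ft_force: [0.2, 0.1, 0.1]
opening: 0.252
finger_force: 0.0
clock: 39.5
tcp_pos: [0.5182, -0.3068, 0.1648]
tool_rot: [-2.69, -1.623, 0.0]
ft_force: [-0.6, 0.1, 0.2]
opening: 0.383
finger_force: 0.0
clock: 40.0
tcp_pos: [0.5212, -0.3077, 0.3215]
tool_rot: [2.682, 1.618, 0.009]
ft_force: [-0.6, -0.7, 0.9]
opening: 0.402
finger_force: 0.0
clock: 40.2
tcp_pos: [0.5176, -0.3068, 0.3134]
tool_rot: [-2.688, -1.622, 0.002]
ft_force: [-0.3, 0.2, 0.0]
opening: 0.402
finger_force: 0.0
[ 0.5176 -0.3068  0.3134] -27.8 [ 0.77  0.33 -0.44  1.62  0.15  1.22 -0.18] 40.2 0.0 0.4020422481892829
[(250, [332.0, -9.0]), (229, [331.0, 24.0]), (173, [330.0, 107.0]), (117, [329.0, 183.0]), (61, [328.0, 253.0])] [328.90301751 227.16061596]
  0 141  97  81  86  42 134 137 213 210 216 201 210 212 213 214  72  79 200 247 245 245 246 242 222 211 208 216 217 216 216 241 174 169 210 214 209
 12 203 123 133 132  96 140 209 213 207  56 211 212 212 216 149 112 209 218 247 246 246 246 239 243 245 245 248 212 212 196 195 206 223 192 202 199

[... 2703 characters left out ...]
  95  86  96  93 117 132 131  66  71 134 134 134 117 123 120 130 124 162 196 194 186 194  56 142 130 139 194
252 113 108 106 102 105 106 109 107 113 105  98  95  82 126 134 131 119  76 130 132 133 118 213 117 135 105  99 212 195 221 134 105 123 157 131 190
264 111 112 107 101 102 104  96 108  97  95 109 100  93  88 136 131 136  84 131 129 132 114 124 129 128  93 108 201 145 106 196 195 178 175 114 169
276 114 116 119 105  94  34  30  32  29  69 100 111 113  87 137 131 130  94 127 126 133 105 236 234 130 219 200   0  12  27  28  30 175 212 192 190
288 117 116 103 107  22  30  27  25  28  18 115 100 101  89 136 131  39 104 129 129 131 112 240 231 232 190 188   0  13  32  31  34  32 232 230 234
```

```bash
python3 -c 'from station import manip;print(manip.job_done())'
```

```text
the job is handed in; nothing more can be done
None
```

The four parts are in the wash rack in reverse order: barrel next to the post, then tappet, sleeve and hex plug. The hold-down bar is closed against its stop, and I handed the job in with the arm clear at about 40 s. The hex plug and sleeve were seen seated in pictures. The tappet rests on its touch-down contact, and the barrel on contact plus image pixel values. I had used all 14 picture views, so nothing was viewed after the bar closed.

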